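# Refit the hot plate's heat knob at the breakfast buffet

### The job

The heat knob has come off the hot plate on the breakfast buffet. Take the black knob with the white pointer line, turn it so that its pointer points the way the flat of the bare brass D-shaft faces (the red stripe on the collar shows that way), push it straight down onto the shaft until it snaps fully home, and let go. Leave the grey timer dial and the jam jar where they are.

Things in the scene. Friction and masses are not known exactly. Their poses are not given: they have to be found in the camera images.
- knob: Loose black knob, upright on the table, 80 g: round skirt 56 mm wide, 24 high; on it a grip bar along x, 50 long, 16 wide, top 46 above the underside. White line on the bar's +x half is the pointer. Origin: underside centre, z up. Bore in the underside, 18 wide, flat 3.7 mm from the axis on the +x side, mouth flared 6 mm; fits up to 10 degrees askew. Pinch the bar from above, tips over the skirt.
- knob_mark (a point): Outer end of the knob's white pointer line, on the bar's top edge: 25 mm from the knob's axis along its +x, 46 mm above its underside. Fitted rightly, the knob's x points the same way as the spindle's x.
- spindle: Fixed upright spindle on the front ledge of a white hot plate, ledge 60 mm above the table. Origin: ledge top on the axis, z up. Dark collar 54 wide, 3 thick; brass D-shaft 16 wide up to z 24, tip tapered; its flat, 2 mm from the axis, faces +x, as does the red stripe on the collar. Does not turn. Sprung balls in its sides: 6 to 10 N pushes the knob past; it snaps down to rest on the collar.
- timer_dial: A bystander: loose round grey dial of a kitchen timer, 42 mm in diameter, 24 mm high, upright on the table, with a short red line on top. Origin: centre of the underside. Not to be moved.
- jam_jar: A bystander: loose closed jam jar with red lid, 64 mm in diameter, 85 mm high, standing on the table on the far side. Origin: centre of the underside. Not to be moved.
Mind the look-alikes: they are no part of the job. There is more than one size of the knob; the job needs the largest.

How it is judged (in metres and radians):
At the end, for the whole second after the job is handed in: The knob is snapped home: underside at most 5 mm above the spindle's origin, within 5 mm of its axis, pointer within 17 degrees of the way the flat faces, upright within 6 degrees, at rest, released; timer dial and jam jar within 30 mm of where they began, the jar upright within 11 degrees (z of knob in the frame of spindle below 0.005 m and horizontal distance between knob and spindle below 0.005 m and x of knob_mark in the frame of spindle above 0.015 m and angle between the x axis of knob and the x axis of spindle, either way round below 0.3 rad and angle between knob's own z axis and vertical below 0.1 rad and linear speed of knob below 0.02 m/s and distance of each of timer_dial, jam_jar from where it was at the start of the episode below 0.03 m and angle between jam_jar's own z axis and vertical below 0.2 rad); the robot touches nothing.
It fails at once if the timer dial or the jam jar is shoved more than 30 mm (distance of any of timer_dial, jam_jar from where it was at the start of the episode above 0.03 m).
It also fails if it takes over 40 s, if anything falls off the work surface, if the arm or the gripper's body presses on something with over 40 N, if the wrist force passes 120 N, or if a joint passes its speed limit or range.

### The arm

A 6-joint arm with a two-finger parallel gripper is mounted at the origin on the work surface. World frame = base frame: x ahead of the robot, y to its left, z up, the work surface at z = 0. Lengths are in mm, angles in rad, forces in N, time in s.
With the tool pointing down it reaches from about 350 to 975 mm from the base axis. Payload 7.1 kg.
Tool frame: the origin (TCP) lies on the front face of the gripper's body, between the roots of the fingers; the fingertips stand 80 mm ahead of it and the grasp point (between the pads) lies 61 mm ahead of it; z points along the fingers, y is the line along which they close (so a half turn about z gives the same grasp; the last joint's range is limited). The gripper opens to 88 mm and grips with 3 to 60 N. Pads are 20 mm wide; open, the fingers measure 115 mm over their backs; the gripper's body (75 mm by 178 mm) begins 61 mm behind the grasp point.
Start: joints at [1.217, 0.423, 1.63, -0, 1.089, -0.019], TCP at [205.331, 590.292, 302.675] pointing down, gripper open.
Joint ranges: [-3, 3], [-0.9, 2.11], [0.09, 2.58], [-1.31, 4.45], [0.11, 2.69], [-2.54, 2.54]. Speed limits (rad/s): [2.39, 2.39, 3.01, 3.14, 3.14, 3.14].

### API

Orientations are given as a rotation vector (axis times angle).
In Python, from workcell import readout, vision, close_job gives the robot as it stands.
- The arm moves only by the tool servo_tool, never from a script. Its argument "plan" is a list that holds one entry, the list of rows, each a list of 7 numbers: the gripper command: -1 is fully open, 1 is shut, values between are in proportion, then the shift along the world's x, y, z in units of 40 mm (1.0 is 40 mm), then the turn, a rotation vector about the world's x, y, z in units of 5 degrees (1.0 is 5 degrees). A call has 1 to 5 rows; each row shifts and turns the commanded pose from where the row before left it; what a row does not reach is not made up. A row lasts 1/12 s, in which the tool goes at most 41.7 mm and 7.16 degrees, less where a joint would pass 70% of its speed; a pose out of reach is approached as far as the arm can. A call is refused whole if a number of a shift passes 1 or a number of a turn 1, either way. A call with a gripper value outside its range is refused whole. The fingers move at their own pace and stop on an object; the grip force is fixed at half the most. Time passes only in rows, so rows that do not move let the fingers close. It gives the time, the measured TCP pose, the force, the opening and the grip force at its end, in the units of the state.
- readout.get_obs(): the state, without advancing time (a new reading comes with each control period).
- vision.get_image(name): name is "scene" or "top" or "wrist"; returns the picture (480x640x3 uint8, red, green, blue); there is no depth.
- vision.camera_params(name): a dict with "fx", "fy", "cx", "cy" (pixels), "rvec" (rotation vector, rad) and "tvec" (3), from world to camera coordinates, as OpenCV has them; the wrist camera has in their place "hand_eye" (4x4, takes a point from camera to tool coordinates, whose origin is the TCP and whose axes are the flange's). Camera axes: x right, y down, z forward; pixel columns grow to the right and rows downward; lengths in mm; the calibration is good to about 2 mm. A picture is of the moment at which its call begins: read the wrist's pose just before it. camera_params takes no time and is no camera call.
- close_job(): hands the job in; it is judged then, once.
The state is a dict: "t": time; "qpos": joint angles; "qvel": joint speeds; "joint_torque": joint torques, N m; "ee_pos": TCP position; "orientation": TCP orientation; "ft_force": force on the tool from outside, world axes, zero at the start; "moment": the same for the moment, N m; "width": finger opening in mm; "grasp_force": force on a finger pad.
Only numpy, scipy, OpenCV 4.12 (cv2) and the standard library are available. Lean on these libraries where they do the work, as an engineer would, in place of code of your own. Each camera call takes 0.05 s, during which the arm holds its last target. There are 200 camera calls.

## Working session

There is one attempt and no reset: what is moved stays moved. The work goes in short steps, Python scripts to look and compute and a tool call to move; the robot and the scene stay as the last step left them, time stands still between calls to the robot, and variables do not carry over. Pictures are saved under pics/ and viewed, at most 10 in all, crops included, and the job is handed in when it is done.

Besides the shell and the picture viewer there is one more tool, called as a command line: name --argument value ..., lists and objects as JSON in quotes. servo_tool: Moves the arm, as the interface text tells. Its arguments: {"type":"object","properties":{"plan":{"type":"array"}},"required":["plan"]}

```bash
mkdir -p pics; python3 - <<'E'
from workcell import readout, vision
import cv2
o=readout.get_obs(); print(o['t'],o['ee_pos'],o['orientation'],o['width'])
for n in ("scene","top","wrist"):
    cv2.imwrite(f"pics/{n}0.png",vision.get_image(n)[:,:,::-1]); print(vision.camera_params(n))
E
```

```text
0.0 [205.19124712 589.91235508 301.90744918] [-5.23353256e-01 -3.09744515e+00  2.31235794e-03] 87.80466439793439
{'fx': 518.4567310085775, 'fy': 518.4567310085775, 'cx': 318.01525314220817, 'cy': 243.9154676770434, 'rvec': array([ 2.09118869,  0.57145641, -0.31935857]), 'tvec': array([-455.22750326, -123.75576182, 1305.21881916])}
{'fx': 537.9303901027798, 'fy': 537.9303901027798, 'cx': 322.10368857411515, 'cy': 237.9371202458647, 'rvec': array([ 2.1233029 , -2.14686533,  0.17291184]), 'tvec': array([-34.68391833, 596.84361127, 859.32634547])}
{'fx': 408.06489685602514, 'fy': 408.06489685602514, 'cx': 320.6806707296884, 'cy': 245.46366221738907, 'hand_eye': array([[-1.13883139e-03, -9.70377356e-01, -2.41591576e-01,
         6.61168062e+01],
       [ 9.99998569e-01, -1.40738220e-03,  9.39031332e-04,
         7.16427457e-02],
       [-1.25122643e-03, -2.41590161e-01,  9.70377570e-01,
        -8.10525693e+01],
       [ 0.00000000e+00,  0.00000000e+00,  0.00000000e+00,
         1.00000000e+00]])}
```

View pics/scene0.png

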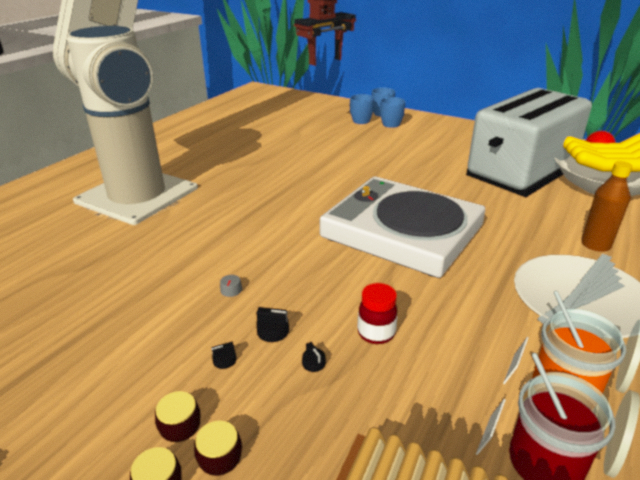

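View pics/top0.png

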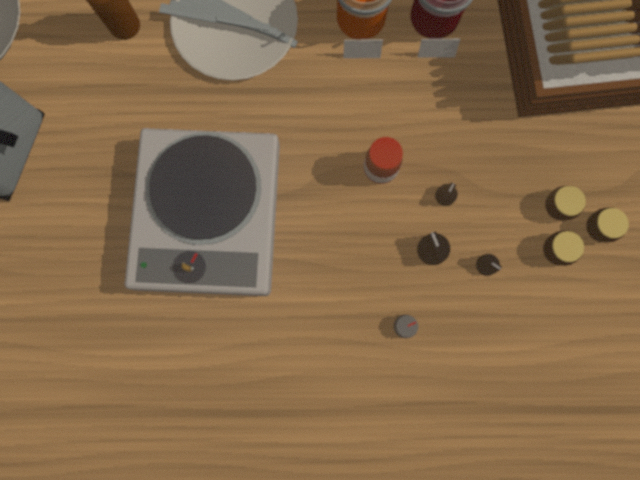

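The top view shows the largest black knob near (434,249) with its pointer up. The spindle is near (189,267) with a red stripe toward (194,258), and the dial is at (406,326) and the jar at (385,160). Next I'll compute positions and enlarge the key spots.

```bash
cat > h.py <<'E'
import numpy as np, cv2
from workcell import readout, vision
from scipy.spatial.transform import Rotation as R
def cam(n,o=None):
    p=vision.camera_params(n); K=np.array([[p['fx'],0,p['cx']],[0,p['fy'],p['cy']],[0,0,1]])
    if n=='wrist':
        T=np.eye(4); T[:3,:3]=R.from_rotvec(o['orientation']).as_matrix(); T[:3,3]=o['ee_pos']
        E=np.linalg.inv(T@p['hand_eye']); return K,E[:3,:3],E[:3,3]
    return K,R.from_rotvec(p['rvec']).as_matrix(),np.array(p['tvec'])
def ray(c,uv):
    K,A,t=c; return -A.T@t, A.T@np.linalg.solve(K,[*uv,1.])
def plane(c,uv,z):
    o,d=ray(c,uv); return o+d*(z-o[2])/d[2]
def tri(c1,a,c2,b):
    P=[c[0]@np.c_[c[1],c[2]] for c in(c1,c2)]
    X=cv2.triangulatePoints(*P,np.array(a,float),np.array(b,float))[:,0]; return X[:3]/X[3]
E
python3 - <<'E'
from h import *
t=cam('top'); s=cam('scene')
for n,uv,z in [('knobtop',(434,249),40),('kmark',(434,236),46),('spin',(189,267),63),('stripe',(194,258),63),('dial',(406,326),24),('jar',(385,160),85),('small1',(447,194),30),('small2',(488,264),30)]: print(n,plane(t,uv,z).round())
T=cv2.imread('pics/top0.png');S=cv2.imread('pics/scene0.png')
f=lambda a:cv2.resize(a,(390,290),interpolation=cv2.INTER_CUBIC)
a=np.vstack([np.hstack([f(T[222:280,395:473]),f(T[240:298,150:228])]),np.hstack([f(S[295:353,235:313]),f(S[165:223,330:408])])])
cv2.imwrite('pics/c1.png',a)
E
```

```text
knobtop [ 577. -231.   40.]
kmark [ 598. -231.   46.]
spin [548. 179.  63.]
stripe [563. 171.  63.]
dial [ 448. -181.   24.]
jar [ 720. -147.   85.]
small1 [ 675. -260.   30.]
small2 [ 551. -324.   30.]
```

View pics/c1.png

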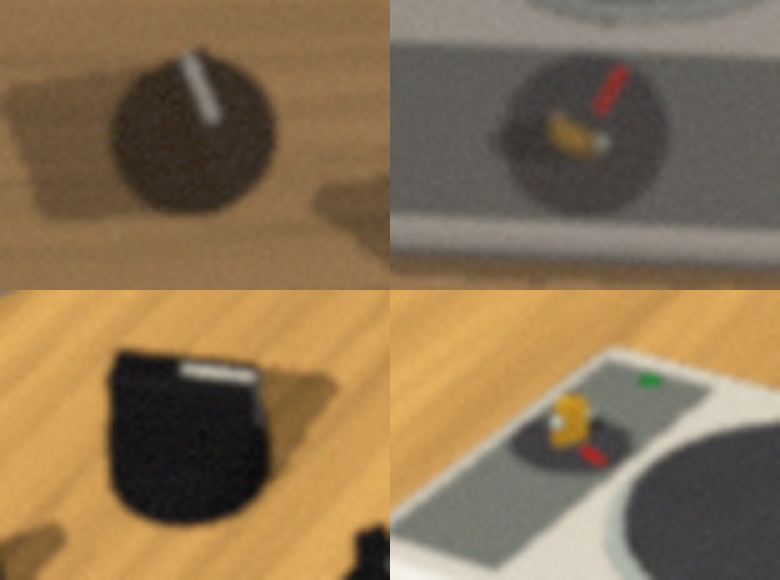

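```bash
python3 - <<'E'
from h import *
t=cam('top'); s=cam('scene')
po=tri(t,(433,233.5),s,(286,312.4)); pi=tri(t,(437.6,246.4),s,(271,311))
print('knob line',po.round(),pi.round()); 
o,i=plane(t,(433,233.5),46),plane(t,(437.6,246.4),46); d=o-i; print(o.round(),i.round(),np.degrees(np.arctan2(d[1],d[0])))
so=tri(t,(196.4,253.6),s,(330+215/5,165+173/5)); print('stripe',so.round())
o,i=plane(t,(196.4,253.6),63),plane(t,(191.6,262.6),63); d=o-i; print(o.round(),i.round(),np.degrees(np.arctan2(d[1],d[0])))
print('collar',plane(t,(189.6,266.6),63).round())
ob=readout.get_obs();M=R.from_rotvec(ob['orientation']).as_matrix();print(M.round(2))
E
```

```text
knob line [ 604. -229.   45.] [ 581. -237.   44.]
[ 602. -229.   46.] [ 580. -236.   46.] 16.996698054174644
stripe [571. 168.  62.]
[570. 167.  63.] [555. 175.  63.] -26.77421957787191
collar [549. 178.  63.]
[[-0.94  0.33 -0.  ]
 [ 0.33  0.94 -0.  ]
 [ 0.   -0.   -1.  ]]
```

Knob yaw is about 17° at (579,-236), and the spindle flat faces about -27° at (549,178). I'll fly over the spindle first for a wrist look.

servo_tool --plan '[[[-1, 0.64, -0.76, -0.05, 0, 0, 0], [-1, 0.64, -0.76, -0.05, 0, 0, 0], [-1, 0.64, -0.76, -0.05, 0, 0, 0], [-1, 0.64, -0.76, -0.05, 0, 0, 0], [-1, 0.64, -0.76, -0.05, 0, 0, 0]]]'

```text
t: 0.57
ee_pos: [334.0, 436.7, 292.4]
orientation: [-0.522, -3.098, 0.0]
ft_force: [0.6, 0.1, 0.6]
width: 87.6
grasp_force: 0.0
```

servo_tool --plan '[[[-1, 0.64, -0.76, -0.05, 0, 0, 0], [-1, 0.64, -0.76, -0.05, 0, 0, 0], [-1, 0.64, -0.76, -0.05, 0, 0, 0], [-1, 0.64, -0.76, -0.05, 0, 0, 0], [-1, 0.64, -0.76, -0.05, 0, 0, 0]]]'

```text
t: 0.98
ee_pos: [462.2, 284.5, 282.5]
orientation: [-0.523, -3.098, 0.0]
ft_force: [0.4, -0.0, -0.8]
width: 88.0
grasp_force: 0.0
```

servo_tool --plan '[[[-1, 0.64, -0.76, -0.05, 0, 0, 0], [-1, 0.64, -0.76, -0.05, 0, 0, 0], [-1, 0.64, -0.76, -0.05, 0, 0, 0], [-1, 0.2, -0.3, 0, 0, 0, 0], [-1, 0, 0, 0, 0, 0, 0]]]'

```text
t: 1.4
ee_pos: [547.7, 180.5, 276.3]
orientation: [0.53, 3.096, -0.001]
ft_force: [0.1, 0.2, -0.0]
width: 87.5
grasp_force: 0.0
```

```bash
python3 - <<'E'
from h import *
o=readout.get_obs(); im=vision.get_image('wrist')[:,:,::-1]; print(o['t'],o['ee_pos'],o['orientation'])
import pickle; pickle.dump(o,open('o1.pkl','wb')); cv2.imwrite('pics/w1.png',im)
E
```

```text
1.4 [547.74466833 180.45812605 276.3373374 ] [ 5.29638853e-01  3.09648418e+00 -6.50327011e-04]
```

View pics/w1.png

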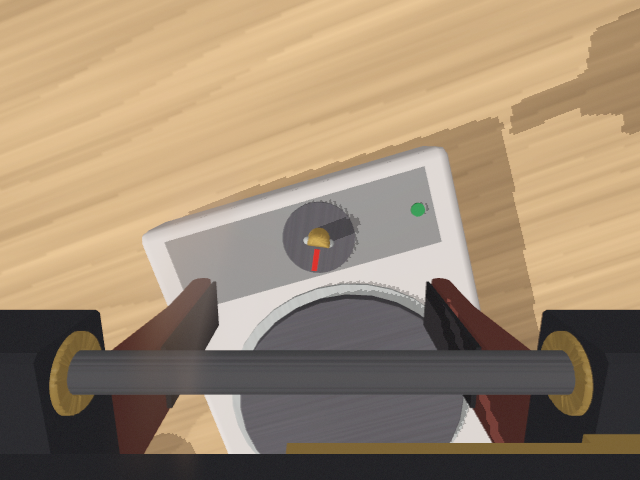

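The wrist view shows the collar centred near (320,237), with the red stripe running from (317,250) to (315,271).

```bash
python3 - <<'E'
from h import *
import pickle
o=pickle.load(open('o1.pkl','rb')); im=cv2.imread('pics/w1.png'); c=cam('wrist',o);t=cam('top')
roi=im[190:285,270:370].astype(int); b,g,r=roi[...,0],roi[...,1],roi[...,2]
m=((r-g>70)&(r-b>70)).astype(np.uint8)
n,l,st,_=cv2.connectedComponentsWithStats(m); k=1+st[1:,4].argmax(); ys,xs=np.nonzero(l==k)
P=np.c_[xs,ys]+[270,190]; Q=np.array([plane(c,p,63)[:2] for p in P])
u,s,v=np.linalg.svd(Q-Q.mean(0)); print('stripe',Q.mean(0),v[0],np.degrees(np.arctan2(v[0][1],v[0][0])),st[k])
print('ends',P[P[:,1].argmin()],P[P[:,1].argmax()])
grey=roi.mean(2); cm=(grey<115).astype(np.uint8); cm[m>0]=1
e=[]
for cs in [max(cv2.findContours(cm,0,1)[0],key=cv2.contourArea)]:
    p=cs[:,0]+[270,190]; W=np.array([plane(c,q,63)[:2] for q in p]); 
    k=W
    for _ in range(6):
        A=np.c_[2*k,np.ones(len(k))]; x=np.linalg.lstsq(A,(k**2).sum(1),rcond=None)[0]; rr=np.sqrt(x[2]+x[0]**2+x[1]**2)
        d=abs(np.hypot(*(W-x[:2]).T)-rr); k=W[d<max(1.,np.percentile(d,60))]
    print('circle',x[:2],rr,len(k),len(W))
print('tri',tri(c,(320,237),t,(189.6,266.6)), plane(c,(320,237),63))
E
```

```text
stripe [563.54682035 170.7882295 ] [ 0.88363929 -0.46816835] -27.91546579256192 [ 41  59   9  22 128]
ends [314 249] [311 270]
circle [548.29052208 179.18329013] 26.669133419035838 210 259
tri [549.59062596 179.3980934   56.20220876] [548.39486556 179.99154125  63.        ]
```

servo_tool --plan '[[[-1, 0.07, -0.95, -0.1, 0, 0, 0.66], [-1, 0.07, -0.95, -0.1, 0, 0, 0.66], [-1, 0.07, -0.95, -0.1, 0, 0, 0.66], [-1, 0.07, -0.95, -0.1, 0, 0, 0.66], [-1, 0.07, -0.95, -0.1, 0, 0, 0.66]]]'

```text
t: 1.87
ee_pos: [559.3, -6.6, 256.6]
orientation: [-0.065, -3.141, -0.001]
ft_force: [0.4, 0.0, -0.4]
width: 87.9
grasp_force: 0.0
```

servo_tool --plan '[[[-1, 0.07, -0.95, -0.1, 0, 0, 0.66], [-1, 0.07, -0.95, -0.1, 0, 0, 0.66], [-1, 0.07, -0.95, -0.1, 0, 0, 0.66], [-1, 0.07, -0.95, -0.1, 0, 0, 0.66], [-1, 0.07, -0.95, -0.1, 0, 0, 0.66]]]'

```text
t: 2.28
ee_pos: [574.0, -196.6, 236.6]
orientation: [0.385, -3.118, -0.001]
ft_force: [0.8, 0.5, 0.3]
width: 88.1
grasp_force: 0.0
```

servo_tool --plan '[[[-1, 0.1, -0.9, 0, 0, 0, 0.6], [-1, 0, 0, 0, 0, 0, 0], [-1, 0, 0, 0, 0, 0, 0]]]'

```text
t: 2.53
ee_pos: [578.1, -232.7, 236.4]
orientation: [0.456, -3.108, -0.001]
ft_force: [-0.2, -0.5, -0.3]
width: 87.8
grasp_force: 0.0
```

```bash
python3 - <<'E'
from h import *
o=readout.get_obs(); im=vision.get_image('wrist')[:,:,::-1]; print(o['t'],o['ee_pos'],o['orientation'],o['qpos'])
import pickle; pickle.dump(o,open('o2.pkl','wb')); cv2.imwrite('pics/w2.png',im)
E
```

```text
2.5333 [ 578.12297829 -232.71547609  236.43765969] [ 4.56267286e-01 -3.10809460e+00 -1.03505310e-03] [-4.01958519e-01  4.99199959e-01  1.67988360e+00  5.67030382e-04
  9.63011502e-01 -2.26459594e+00]
```

View pics/w2.png

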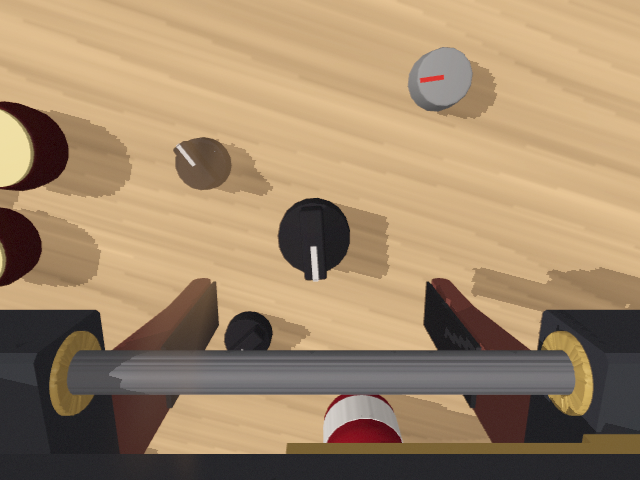

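The knob's skirt is centred near (314,235), with its white line from (313,247) to (315,280). The bar is nearly aligned with the tool. The dial is at (440,78), the small knobs at (203,163) and (248,333), and the jar at the bottom.

```bash
python3 - <<'E'
from h import *
import pickle
o=pickle.load(open('o2.pkl','rb')); im=cv2.imread('pics/w2.png'); c=cam('wrist',o);t=cam('top')
roi=im[195:290,270:358].astype(int)
m=(roi.min(2)>165)&(np.ptp(roi,axis=2)<25)
n,l,st,ce=cv2.connectedComponentsWithStats(m.astype(np.uint8)); k=1+st[1:,4].argmax(); ys,xs=np.nonzero(l==k)
P=np.c_[xs,ys]+[270,195]; Q=np.array([plane(c,p,46)[:2] for p in P])
u,s,v=np.linalg.svd(Q-Q.mean(0)); d=v[0]*np.sign(v[0][0]); pr=(Q-Q.mean(0))@d
print('line',st[k],Q.mean(0),np.degrees(np.arctan2(d[1],d[0])),'outer',Q.mean(0)+d*pr.max(),'inner',Q.mean(0)+d*pr.min())
print('centre',Q.mean(0)+d*(pr.max()-25))
up=P[ys>=ys.max()-1].mean(0); print('mark tri',tri(c,up,t,(433,233)))
cm=(roi.mean(2)<75).astype(np.uint8); p=max(cv2.findContours(cm,0,1)[0],key=cv2.contourArea)[:,0]+[270,195]
W=np.array([plane(c,q,24)[:2] for q in p]);k=W
for _ in range(6):
    x=np.linalg.lstsq(np.c_[2*k,np.ones(len(k))],(k**2).sum(1),rcond=None)[0]; rr=np.sqrt(x[2]+x[:2]@x[:2])
    e=abs(np.hypot(*(W-x[:2]).T)-rr); k=W[e<max(1,np.percentile(e,60))]
print('circle',x[:2],rr)
M=R.from_rotvec(o['orientation']).as_matrix();print('toolx',np.degrees(np.arctan2(M[1,0],M[0,0])))
E
```

```text
line [ 41  52   7  34 184] [ 593.40749397 -232.2604864 ] 20.307164874087896 outer [ 604.74324706 -228.06565242] inner [ 582.17512349 -236.4170633 ]
centre [ 581.29710849 -236.74197573]
mark tri [ 602.66877731 -228.53851869   50.28945392]
circle [ 579.26999181 -237.09421959] 27.103024238837172
toolx -163.29729438729126
```

servo_tool --plan '[[[0, 0.06, -0.11, -0.6, 0, 0, 0.6], [0, 0, 0, -0.8, 0, 0, 0], [0, 0, 0, -0.7, 0, 0, 0], [0, 0, 0, -0.7, 0, 0, 0], [0, 0, 0, -0.4, 0, 0, 0]]]'

```text
t: 3.0
ee_pos: [579.3, -233.8, 106.0]
orientation: [0.543, -3.091, -0.004]
ft_force: [0.0, 0.0, 0.6]
width: 58.1
grasp_force: 0.0
```

servo_tool --plan '[[[0, 0, 0, 0, 0, 0, 0], [1, 0, 0, 0, 0, 0, 0], [1, 0, 0, 0, 0, 0, 0], [1, 0, 0, 0, 0, 0, 0], [1, 0, 0, 0, 0, 0, 0]]]'

```text
t: 3.42
ee_pos: [581.0, -236.9, 109.9]
orientation: [-0.541, 3.093, -0.001]
ft_force: [-0.4, 0.2, 0.6]
width: 24.6
grasp_force: 0.0
```

servo_tool --plan '[[[1, 0, 0, 0, 0, 0, 0], [1, 0, 0, 0, 0, 0, 0], [1, 0, 0, 0, 0, 0, 0], [1, 0, 0, 0, 0, 0, 0]]]'

```text
t: 3.75
ee_pos: [580.8, -237.3, 109.5]
orientation: [-0.54, 3.094, -0.0]
ft_force: [-0.8, 2.9, 5.9]
width: 16.1
grasp_force: 30.0
```

Grip is firm at 16 mm. Lifting and carrying to above the spindle with a -48° turn.

servo_tool --plan '[[[1, 0, 0, 0.5, 0, 0, 0], [1, 0, 0, 0.8, 0, 0, 0], [1, 0, 0, 0.9, 0, 0, 0], [1, 0, 0, 0.6, 0, 0, 0], [1, -0.03, 0.5, 0, 0, 0, -0.5]]]'

```text
t: 4.17
ee_pos: [582.1, -220.6, 226.5]
orientation: [-0.468, 3.098, -0.01]
ft_force: [1.1, 0.7, -0.6]
width: 15.9
grasp_force: 30.0
```

servo_tool --plan '[[[1, -0.07, 0.9, 0, 0, 0, -0.85], [1, -0.07, 0.9, 0, 0, 0, -0.85], [1, -0.07, 0.9, 0, 0, 0, -0.85], [1, -0.07, 0.9, 0, 0, 0, -0.85], [1, -0.07, 0.9, 0, 0, 0, -0.85]]]'

```text
t: 4.58
ee_pos: [564.7, -36.0, 220.7]
orientation: [-0.115, -3.139, 0.0]
ft_force: [0.6, -0.2, -0.3]
width: 15.8
grasp_force: 30.0
```

servo_tool --plan '[[[1, -0.07, 0.9, 0, 0, 0, -0.85], [1, -0.07, 0.9, 0, 0, 0, -0.85], [1, -0.07, 0.9, 0, 0, 0, -0.85], [1, -0.07, 0.9, 0, 0, 0, -0.85], [1, -0.07, 0.9, 0, 0, 0, -0.85]]]'

```text
t: 5.0
ee_pos: [550.8, 144.2, 220.6]
orientation: [-0.691, -3.064, 0.0]
ft_force: [0.3, -0.4, -0.9]
width: 15.9
grasp_force: 30.0
```

servo_tool --plan '[[[1, -0.08, 0.9, 0, 0, 0, -0.6], [1, 0, 0, 0, 0, 0, 0], [1, 0, 0, 0, 0, 0, 0]]]'

```text
t: 5.25
ee_pos: [547.7, 180.1, 220.5]
orientation: [-0.759, -3.048, 0.0]
ft_force: [-0.1, 1.4, -1.3]
width: 15.9
grasp_force: 30.0
```

```bash
python3 - <<'E'
from h import *
o=readout.get_obs(); im=vision.get_image('wrist')[:,:,::-1]; print(o['t'],o['ee_pos'],o['orientation'],o['width'])
M=R.from_rotvec(o['orientation']).as_matrix();print('bar',np.degrees(np.arctan2(-M[1,0],-M[0,0])))
print('need',(np.array([548.5,179.2])-o['ee_pos'][:2]).round(1))
import pickle; pickle.dump(o,open('o3.pkl','wb')); cv2.imwrite('pics/w3.png',im)
E
```

```text
5.25 [547.69800545 180.14752588 220.51451944] [-7.58947308e-01 -3.04843801e+00  4.63232397e-04] 15.93441148520859
bar -27.96058442232146
need [ 0.8 -0.9]
```

View pics/w3.png

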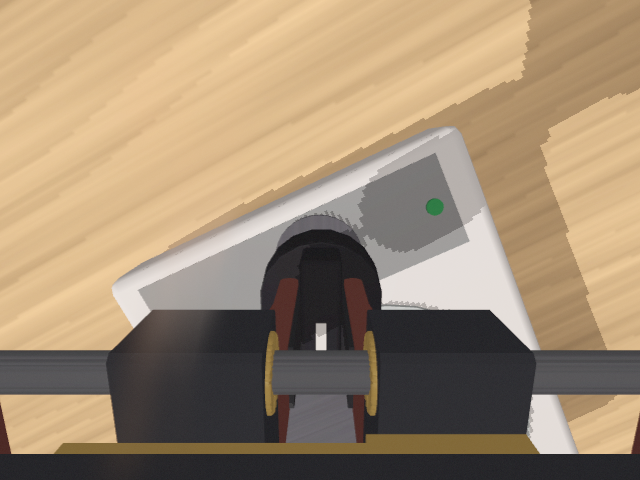

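The wrist view shows the knob held squarely between the fingers: skirt columns 261–381, front edge at row 231, white line at (321,337) on the far half. I'll check its centre along the bar.

```bash
python3 - <<'E'
from h import *
import pickle
o=pickle.load(open('o3.pkl','rb')); c=cam('wrist',o);M=R.from_rotvec(o['orientation']).as_matrix()
f=lambda uv,z:(M.T@(plane(c,uv,z)-o['ee_pos'])).round(1)
print('front bottom edge',f((321,231),111),'front top edge',f((321,231),135),'sides',f((261,290),135),f((381,290),135))
print('line inner end',f((321,323),157),'bar near end',f((321,248),157))
E
```

```text
front bottom edge [ 25.8   0.3 109.5] front top edge [30.9  0.3 85.5] sides [  4.9 -25.7  85.5] [ 4.8 26.2 85.5]
line inner end [-0.5  0.2 63.5] bar near end [29.2  0.2 63.5]
```

servo_tool --plan '[[[1, 0.02, -0.02, -0.3, 0, 0, 0], [1, 0, 0, -0.3, 0, 0, 0], [1, 0, 0, 0, 0, 0, 0]]]'

```text
t: 5.55
ee_pos: [547.6, 176.0, 193.7]
orientation: [-0.767, -3.043, 0.004]
ft_force: [-0.3, 0.4, -1.1]
width: 16.0
grasp_force: 30.0
```

servo_tool --plan '[[[1, 0, 0, -0.1, 0, 0, 0], [1, 0, 0, -0.1, 0, 0, 0], [1, 0, 0, 0, 0, 0, 0]]]'

```text
t: 5.8
ee_pos: [548.7, 177.3, 187.8]
orientation: [-0.766, -3.046, 0.001]
ft_force: [0.2, -0.4, -1.4]
width: 15.7
grasp_force: 30.0
```

servo_tool --plan '[[[1, 0, 0.03, -0.1, 0, 0, 0], [1, 0, 0, -0.1, 0, 0, 0], [1, 0, 0, 0, 0, 0, 0]]]'

```text
t: 6.05
ee_pos: [548.7, 179.0, 180.2]
orientation: [-0.764, -3.047, 0.001]
ft_force: [-0.9, -0.3, 0.1]
width: 15.7
grasp_force: 30.0
```

servo_tool --plan '[[[1, 0, 0, -0.1, 0, 0, 0], [1, 0, 0, -0.05, 0, 0, 0], [1, 0, 0, 0, 0, 0, 0]]]'

```text
t: 6.3
ee_pos: [548.4, 178.9, 173.8]
orientation: [-0.764, -3.046, 0.001]
ft_force: [-0.5, -0.8, -6.7]
width: 15.7
grasp_force: 30.0
```

servo_tool --plan '[[[1, 0, 0, -0.06, 0, 0, 0], [1, 0, 0, 0, 0, 0, 0]]]'

```text
t: 6.47
ee_pos: [548.8, 179.2, 172.5]
orientation: [-0.765, -3.047, 0.0]
ft_force: [-2.2, -0.2, 1.3]
width: 15.8
grasp_force: 30.0
```

servo_tool --plan '[[[1, 0, 0, -0.04, 0, 0, 0], [1, 0, 0, 0, 0, 0, 0]]]'

```text
t: 6.63
ee_pos: [548.8, 179.2, 172.4]
orientation: [-0.765, -3.047, -0.0]
ft_force: [-7.5, -3.3, 17.9]
width: 16.1
grasp_force: 30.0
```

It has bottomed at TCP z 172.4, as predicted, with 18 N, after the snap pull. Releasing and retreating.

servo_tool --plan '[[[1, 0, 0, 0.04, 0, 0, 0], [-0.4, 0, 0, 0, 0, 0, 0], [-0.4, 0, 0, 0, 0, 0, 0], [-0.4, 0, 0, 0, 0, 0, 0], [-0.4, 0, 0, 0, 0, 0, 0]]]'

```text
t: 7.05
ee_pos: [549.2, 179.2, 172.2]
orientation: [0.765, 3.047, 0.0]
ft_force: [0.6, -0.1, 0.2]
width: 38.8
grasp_force: 0.0
```

servo_tool --plan '[[[-0.4, 0, 0, 0.3, 0, 0, 0], [-0.4, 0, 0, 0.7, 0, 0, 0], [-0.4, 0, 0, 0.8, 0, 0, 0], [-0.4, 0, 0, 0.7, 0, 0, 0], [-0.4, 0, 0, 0, 0, 0, 0]]]'

```text
t: 7.47
ee_pos: [551.6, 179.9, 278.7]
orientation: [0.763, 3.039, 0.008]
ft_force: [0.8, -0.4, -0.1]
width: 61.5
grasp_force: 0.0
```

```bash
python3 - <<'E'
from h import *
o=readout.get_obs(); im=vision.get_image('wrist')[:,:,::-1]; print(o['t'],o['ee_pos'],o['orientation'],o['width'])
S=vision.get_image('scene')[:,:,::-1]
c=cam('wrist',o); roi=im[150:330,220:420].astype(int)
m=(roi.min(2)>165)&(np.ptp(roi,axis=2)<25)
cv2.imwrite('pics/w4.png',np.hstack([cv2.resize(im[120:420,170:470],(400,400)),cv2.resize(S[150:230,320:400],(400,400),interpolation=cv2.INTER_CUBIC)]))
import pickle; pickle.dump(o,open('o4.pkl','wb'))
E
```

```text
7.4667 [551.60691312 179.9247906  278.71182586] [0.76295929 3.0389147  0.00801768] 61.53220525527068
```

View pics/w4.png

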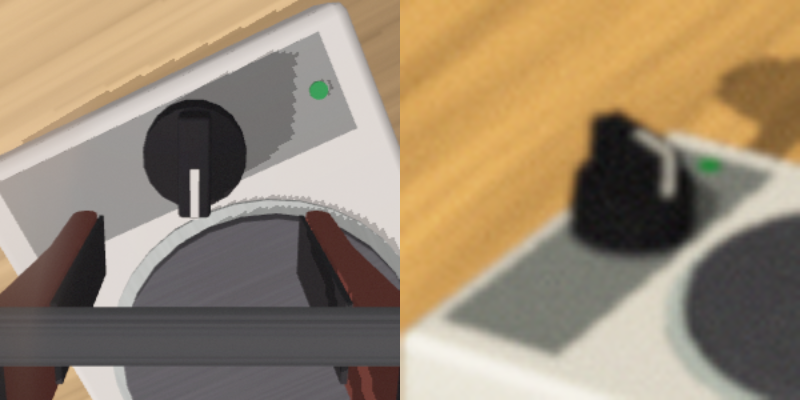

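The knob sits upright on the collar, released. The white line's outer end is at wrist pixel (315.5,282) and scene pixel (373.6,181), and I'll check its height.

```bash
python3 - <<'E'
from h import *
import pickle
o=readout.get_obs(); c=cam('wrist',pickle.load(open('o4.pkl','rb')))
print(tri(c,(315.5,282),cam('scene'),(373.6,181)),'expect',548.5+25*np.cos(np.radians(-28)),179.2+25*np.sin(np.radians(-28)),109)
E
```

```text
[570.69537871 167.64422191 107.15438794] expect 570.5736898214732 167.46321093035272 109
```

The measured pointer tip matches the fully home position to within 2 mm.

```bash
python3 -c "
from workcell import close_job
print(close_job())"
```

```text
the job is handed in; nothing more can be done
None
```

The largest black knob is on the spindle, snapped down onto the collar and released, with its pointer along the flat (tip within 2 mm of the expected spot); the arm did not go near the dial or jar, and the job is handed in, with no verdict returned.

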